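# Hang a tape roll on the bent studio rail

### The job

Swing the red keeper open in line with the rail, lift the blue tape roll out of its leaning cradle, thread it over the rail's open end and slide it round both corners until it hangs on the rod up against the grey post. Then swing the keeper fully shut across the rail again and let go. Leave the brown roll and the other things on the bench where they are.

Things in the scene. Friction and masses are not known exactly. Their poses are not given: they have to be found in the camera images.
- rail: Fixed stand: 12 mm round rod bent in a level plane, axis 200 mm above the bench, held only by a grey post at one end. Origin on the bench below the stop, z up, may be turned about z. Rod axis in this frame, x y in mm: free end (-74,-207), first corner (-74,-137), second corner (0,-85), stop (0,0). Base plate 130 x 160 x 12 under the last leg.
- rail_hinge (a point): Hinge knuckle (20 mm across) of the red keeper at the rod's free end, on the rod axis; axes as the rail's.
- rail_mouth (a point): Point on the line of the first leg 70 mm before the hinge (rail -y), where the ball end of the opened keeper lies: a roll is threaded on here, moving along rail +y.
- rail_first (a point): Middle of the rod's first leg (runs along rail y), on the rod axis; axes as the rail's.
- rail_middle (a point): Middle of the middle leg, which slants 55 degrees from rail +y towards +x, on the rod axis; axes as the rail's.
- rail_stop (a point): The stop: face of the grey post where the rod enters it, on the rod axis; axes as the rail's. The last leg comes in along rail +y. Post 50 wide, 14 thick, no higher than the rod's top (206 mm), so fingers holding a roll's top rim pass above it. A roll pressed home and hanging has its centre 15 mm before this point (-y) and about 32 mm below it.
- keeper (a joint): Red keeper arm, 10 mm thick, level with the rod, on a vertical pin at the rod's free end. 0 = shut: points to rail -x, square across the rod, no roll passes. 1.57 rad = open: in line with the rod (rail -y), a roll slides over it. Opens anticlockwise seen from above, hard stops at both ends; stays where left (friction about 1 N at 50 mm). Push it with shut fingers.
- keeper_tip (a point): Centre of the 16 mm ball at the keeper's end, 66 mm from the hinge.
- blue_roll: Blue tape roll, rigid: 120 mm across, hole 76, 30 wide, about 0.22 kg. Origin at its centre, y its axis, z to its uppermost rim. Starts leaning 0.56 rad from upright in its cradle, upper half free on both faces: take the top of the rim, a finger on each face, tool leaning alike. Hung on the rod, its rim top is 28 mm above the rod axis: fingers less than 20 mm down the faces clear the rod.
- cradle_blue: Fixed wooden cradle, 110 x 120 mm, holding the blue roll. Origin under its centre, z up. The roll's centre rests 75 mm above the origin, the roll leaning towards cradle +y; two steel bars carry it and a wooden back (to 56 mm above the bench) stands behind its lower half on the +y side. Lift the roll out along its own lean.
- cradle_brown: A second cradle just like it, holding the brown roll. Which of the two is nearer the robot varies.
- brown_roll: Brown roll of the same size as the blue one, leaning in the other cradle. Leave it.
- short_tin: Bystander: bare steel tin, 72 mm across, 70 mm tall, standing under the free end of the rail. Origin under its centre.
- amber_bottle: Bystander: amber bottle, 64 mm across, 160 mm tall. Origin under its centre.
- paint_can: Bystander: paint can, 100 mm across, 120 mm tall. Origin under its centre.
- mug: Bystander: white mug, 80 mm across, 90 mm tall. Origin under its centre.
- palette_knife: Bystander: palette knife 200 mm long lying on the bench along its x axis.
- brush: Bystander: yellow-handled brush 200 mm long lying on the bench along its x axis.
Not all that is in view belongs to the job. Of the things like the blue_roll, leave any that is green; of the rest the larger one is meant.

How it is judged:
On the way, in this order (a step that is already met when the one before it is completed fails the run):
1. the keeper is swung open in line with the rail (more than 1.35 rad) (value of joint keeper above 1.35 rad), for 0.1 s.
2. the blue roll is threaded on the first leg (centre within 45 mm of the leg's middle) (distance between blue_roll and rail_first below 0.045 m).
3. the blue roll has passed the first corner (centre within 45 mm of the middle leg's middle) (distance between blue_roll and rail_middle below 0.045 m).
4. the blue roll is round the second corner and hangs on the rod against the post (y of blue_roll in the frame of rail_stop between -0.024 and -0.008 m and x of blue_roll in the frame of rail_stop between -0.02 and 0.02 m and z of blue_roll in the frame of rail_stop between -0.04 and -0.024 m), for 0.1 s.
At the end, for the whole second after the job is handed in: The blue roll hangs on the rod's last leg, within 9 mm of the grey post (its centre 8 to 24 mm before the stop, at most 20 mm to the side and 24 to 40 mm below the rod axis), its axis within 0.3 rad of the leg, at rest, and the keeper is shut (less than 0.3 rad) (all of step 4 and angle between the y axis of blue_roll and the y axis of rail, either way round below 0.3 rad and value of joint keeper below 0.3 rad and linear speed of blue_roll below 0.03 m/s); the robot touches nothing.
It fails at once if the brown roll is moved more than 25 mm (distance of brown_roll from where it was at the start of the episode above 0.025 m).
It fails at once if another bystander is moved more than 25 mm (distance of any of short_tin, amber_bottle, paint_can, mug, palette_knife, brush from where it was at the start of the episode above 0.025 m).
It also fails if it takes over 64 s, if anything falls off the work surface, if the arm or the gripper's body presses on something with over 40 N, if the wrist force passes 120 N, or if a joint passes its speed limit or range.

### The arm

A 6-joint arm with a two-finger parallel gripper is mounted at the origin on the work surface. World frame = base frame: x ahead of the robot, y to its left, z up, the work surface at z = 0. Lengths are in m, angles in rad, forces in N, time in s.
With the tool pointing down it reaches from about 0.35 to 0.975 m from the base axis. Payload 4.9 kg.
Tool frame: the origin (TCP) lies at the very end of the fingers, on their centre line; the grasp point (between the pads) lies 19 mm behind it (ctrl.grip_point_offset is the distance from the TCP to the grasp point, in m); z points along the fingers, y is the line along which they close (so a half turn about z gives the same grasp; the last joint's range is limited). The gripper opens to 85 mm and grips with 20 to 120 N. Pads are 22 mm wide; open, the fingers measure 114 mm over their backs; the gripper's body (76 mm by 85 mm) begins 54 mm behind the grasp point. The pads swing forward as they close: fully open they stand 13 mm farther back than shut.
Start: joints at [1.121, 0.053, 1.613, -0, 1.476, -0.119], TCP at [0.203, 0.591, 0.209] pointing down, gripper open.
Joint ranges: [-3.01, 3.01], [-1.01, 2.22], [0.06, 2.58], [-1.02, 4.17], [0.09, 2.62], [-3.14, 3.14]. Speed limits (rad/s): [2.57, 2.57, 3.14, 3.14, 3.14, 3.14].

### API

Orientations are given as a rotation vector (axis times angle).
In Python, from station import ctrl gives the robot as it stands.
- The arm moves only by the tool send_rows, never from a script. Its argument "rows" is a list of rows, each a list of 3 entries, a list of its own where there are three numbers: the finger opening in cm, from 0 to 8.54, then the shift along the tool's x, y, z in cm, then the turn about the tool's z in degrees. A call has 1 to 10 rows; each row shifts and turns the commanded pose from where the row before left it, along the tool's axes as they then stand; what a row does not reach is not made up. A row lasts 1/8 s, in which the tool goes at most 62.5 mm and 10.7 degrees, less where a joint would pass 70% of its speed; a pose out of reach is approached as far as the arm can. A call with a gripper value outside its range is refused whole. The fingers move at their own pace and stop on an object; "newtons" is the grip in N (left out, the last holds). Time passes only in rows, so rows that do not move let the fingers close. It gives the time, the measured TCP pose, the force, the opening and the grip force at its end, in the units of the state.
- ctrl.get_obs(): the state, without advancing time (a new reading comes with each control period).
- ctrl.get_image(name): name is "scene" or "top" or "wrist"; returns a dict with "frame" (384x512x3 uint8, red, green, blue), "range_z" (384x512 float32, m along the optical axis (not along the pixel's ray), 0 where there is no reading), "fx", "fy", "cx", "cy" (pixels), "k1" (the pictures are not rectified: a ray, as slopes to the right and down, at radius r is drawn at 1 + k1 r^2 times it, then the intrinsics apply), "cam_to_world" (4x4, takes a point from camera to world coordinates). Camera axes: x right, y down, z forward; pixel columns grow to the right and rows downward; lengths in m; the calibration is good to about 2 mm. A picture is of the moment at which its call begins.
- ctrl.finish_job(): hands the job in; it is judged then, once.
The state is a dict: "t": time; "q": joint angles; "dq": joint speeds; "effort": joint torques, N m; "tool_pos": TCP position; "tool_rot": TCP orientation; "contact_force": force on the tool from outside, world axes, zero at the start; "wrist_torque": the same for the moment, N m; "opening": finger opening in m; "grip_force": force on a finger pad.
Only numpy, scipy, OpenCV 4.12 (cv2) and the standard library are available. Lean on these libraries where they do the work, as an engineer would, in place of code of your own. Each camera call takes 0.05 s, during which the arm holds its last target. There are 200 camera calls.

## Working session

There is one attempt and no reset: what is moved stays moved. The work goes in short steps, Python scripts to look and compute and a tool call to move; the robot and the scene stay as the last step left them, time stands still between calls to the robot, and variables do not carry over. Pictures are saved under pics/ and viewed, at most 10 in all, crops included, and the job is handed in when it is done.

Besides the shell and the picture viewer there is one more tool, called after "Call:" as name(argument=value, ...), one argument or row to a line, values as JSON. send_rows: Moves the arm, as the interface text tells. Its arguments: {"type":"object","properties":{"rows":{"type":"array","items":{"type":"array"}},"newtons":{"type":"number"}},"required":["rows"]}

```bash
mkdir -p pics && ls
cat > h.py <<'E'
import numpy as np, cv2
from station import ctrl
from scipy.spatial.transform import Rotation as R
def cloud(im):
    h,w=im["range_z"].shape
    u,v=np.meshgrid(np.arange(w),np.arange(h))
    K=np.array([[im["fx"],0,im["cx"]],[0,im["fy"],im["cy"]],[0,0,1]])
    p=cv2.undistortPoints(np.stack([u,v],-1).reshape(-1,1,2).astype(np.float64),K,np.array([im["k1"],0,0,0.])).reshape(h,w,2)
    z=im["range_z"]
    P=np.stack([p[...,0]*z,p[...,1]*z,z,np.ones_like(z)],-1)@np.array(im["cam_to_world"]).T
    P=P[...,:3]; P[z==0]=np.nan
    return P
def save(im,n): cv2.imwrite(f"pics/{n}.png",cv2.cvtColor(im["frame"],cv2.COLOR_RGB2BGR))
E
python3 - <<'E'
from h import *
a=ctrl.get_image("scene");b=ctrl.get_image("top")
np.savez("im0.npz",s=a["frame"],t=b["frame"],ps=cloud(a),pt=cloud(b))
cv2.imwrite("pics/scene.png",a["frame"][...,::-1]);cv2.imwrite("pics/top.png",b["frame"][...,::-1])
print(ctrl.get_obs(), ctrl.grip_point_offset)
print(np.array(a["cam_to_world"]).round(3),np.array(b["cam_to_world"]).round(3),b["fx"],b["k1"])
E
```

```text
pics
{'t': 0.1, 'q': array([ 1.12097967e+00,  5.33020567e-02,  1.61417114e+00, -2.60633012e-06,
        1.47599265e+00, -1.18990965e-01]), 'dq': array([-0.00187218, -0.00153256, -0.00209872, -0.00127359,  0.00180085,
       -0.00085554]), 'effort': array([ 3.69635873e-04, -3.94899559e+01, -3.71365464e+01, -1.06252110e-04,
        3.89789755e-03, -3.92010861e-05]), 'tool_pos': array([0.20274334, 0.59055837, 0.20797041]), 'tool_rot': array([-5.17206521e-01, -3.09819421e+00,  2.82486981e-03]), 'contact_force': array([-0.34243414,  0.38458689, -1.13566892]), 'wrist_torque': array([-0.04658934, -0.02090884, -0.02055443]), 'grip_force': 0.0, 'opening': 0.08532739986396931} 0.0187
[[ 0.017  0.679 -0.734  1.375]
 [ 1.    -0.012  0.013 -0.059]
 [ 0.    -0.734 -0.679  0.886]
 [ 0.     0.     0.     1.   ]] [[-0.009 -0.977  0.215  0.291]
 [-1.     0.008 -0.004 -0.04 ]
 [ 0.002 -0.215 -0.977  1.388]
 [ 0.     0.     0.     1.   ]] 380.32714035475965 -0.10702165042426938
```

View pics/scene.png

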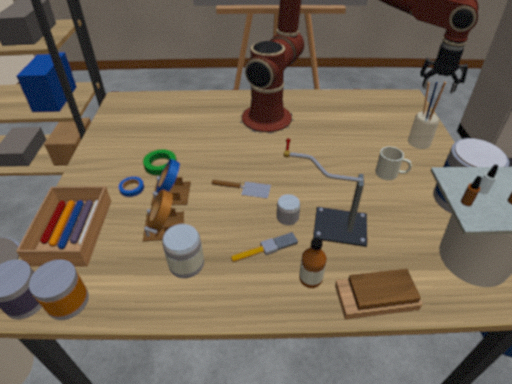

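View pics/top.png

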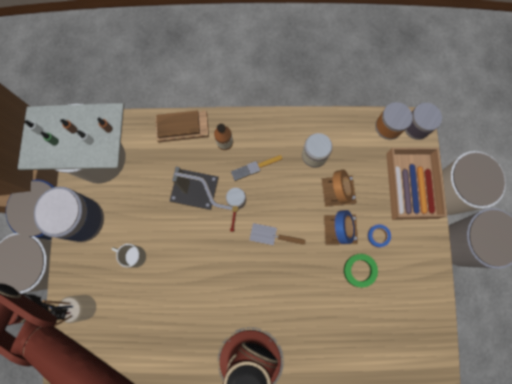

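The scene view shows a blue roll leaning in a cradle at (168,178), a small flat blue ring at (131,186), a green ring at (158,160) and a brown roll at (160,212). In the top view they are at (345,227), (379,236), (360,270) and (343,185). The rail's base plate is at (195,188) and the red keeper at (234,220), both in the top view. By the description I want the larger blue roll at (345,227), so I'll measure it next.

Run:
```python
from h import *
d=np.load("im0.npz")
for k in "st":
    f=d[k];P=d["p"+k];hsv=cv2.cvtColor(f,cv2.COLOR_RGB2HSV)
    H,S,V=[hsv[...,i].astype(int) for i in range(3)]
    z=P[...,2]
    bench=(P[...,0]>0.1)&(P[...,0]<0.95)&(abs(P[...,1])<0.8)
    m=dict(blue=(H>100)&(H<125)&(S>150)&bench&(z<0.2),
      brown=(H>8)&(H<20)&(S>150)&(z>0.09)&(z<.16)&bench&(P[...,1]<-0.2),
      red=((H<8)|(H>172))&(S>140)&(z>0.15)&(z<.25)&bench,
      rod=(z>0.185)&(z<0.22)&(S<80)&bench&(P[...,1]<.4),
      plate=(z>0.005)&(z<0.02)&(V<95)&(S<90)&bench)
    for n,mm in m.items():
        c,l,st,ce=cv2.connectedComponentsWithStats(mm.astype(np.uint8),connectivity=8)
        for i in range(1,c):
            if st[i,4]>=12:
                q=P[l==i]; print(k,n,st[i].tolist(),"mean",np.nanmean(q,0).round(3),"min",q.min(0).round(3),"max",q.max(0).round(3))
s=d["t"]; 
a=cv2.resize(s[195:265,310:400],None,fx=4,fy=4,interpolation=2);b=cv2.resize(s[160:240,160:250],None,fx=4,fy=4,interpolation=2)
c=cv2.resize(d["s"][140:240,120:200],(320,400),interpolation=2); e=cv2.resize(d["s"][130:230,270:390],(480,400),interpolation=2)
can=np.zeros((400,800,3),np.uint8); can[:,:320]=c;can[:,320:]=e
cv2.imwrite("pics/crop.png",can[...,::-1])
```

```text
s blue [157, 160, 22, 31, 276] mean [ 0.488 -0.318  0.108] min [ 0.428 -0.371  0.044] max [ 0.521 -0.296  0.132]
s blue [119, 177, 24, 19, 154] mean [ 0.452 -0.467  0.018] min [ 0.397 -0.514  0.008] max [ 0.477 -0.434  0.025]
s blue [436, 188, 7, 10, 16] mean [0.511 0.544 0.041] min [0.487 0.542 0.033] max [0.531 0.548 0.048]
s blue [59, 201, 24, 47, 283] mean [ 0.618 -0.617  0.029] min [ 0.519 -0.627  0.019] max [ 0.701 -0.608  0.035]
s brown [154, 191, 18, 31, 345] mean [ 0.624 -0.315  0.112] min [ 0.557 -0.346  0.09 ] max [ 0.663 -0.295  0.131]
s red [286, 139, 4, 10, 22] mean [0.46  0.044 0.204] min [0.438 0.038 0.201] max [0.484 0.05  0.207]
s rod [289, 153, 75, 37, 404] mean [0.584 0.156 0.202] min [0.504 0.044 0.187] max [0.648 0.242 0.208]
s plate [434, 194, 18, 19, 76] mean [0.533 0.554 0.012] min [0.491 0.542 0.005] max [0.567 0.574 0.02 ]
s plate [79, 204, 6, 12, 14] mean [ 0.541 -0.612  0.013] min [ 0.513 -0.616  0.006] max [ 0.561 -0.609  0.02 ]
s plate [313, 207, 54, 39, 1484] mean [0.623 0.202 0.012] min [0.539 0.115 0.005] max [0.694 0.292 0.019]
s plate [277, 217, 20
[... 992 characters left out ...]
 [0.574 0.156 0.203] min [0.498 0.032 0.185] max [0.641 0.245 0.213]
t plate [406, 129, 15, 10, 21] mean [ 0.818 -0.636  0.015] min [ 0.805 -0.669  0.009] max [ 0.842 -0.613  0.019]
t plate [112, 167, 10, 11, 18] mean [0.678 0.503 0.013] min [0.659 0.489 0.005] max [0.698 0.521 0.02 ]
t plate [182, 170, 36, 27, 219] mean [0.645 0.164 0.011] min [0.582 0.12  0.005] max [0.684 0.252 0.018]
t plate [170, 179, 42, 30, 695] mean [0.587 0.213 0.011] min [0.536 0.14  0.005] max [0.65  0.294 0.02 ]
t plate [100, 208, 3, 11, 13] mean [0.521 0.55  0.015] min [0.501 0.545 0.007] max [0.539 0.556 0.02 ]
t plate [94, 220, 9, 17, 23] mean [0.464 0.556 0.013] min [0.435 0.547 0.006] max [0.494 0.574 0.019]
```

View pics/crop.png

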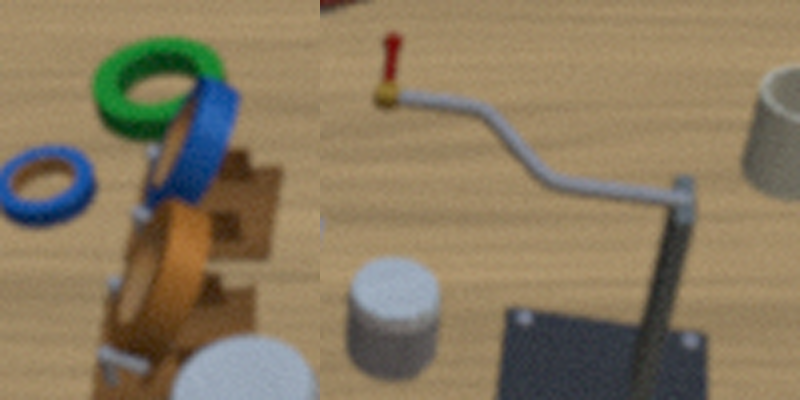

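The crop confirms my choice. The larger blue roll leans in its cradle at crop (195,140), its top towards world +y with the hole visible on the -y side. The small blue ring and the green ring lie flat beside it. The keeper is shut, with its ball pointing towards the robot and its gold knuckle at crop (387,95). Next I'll get the rail and roll poses from rays and from cylinder points.

```bash
cat >> h.py <<'E'
def rays(im,uv):
    K=np.array([[im["fx"],0,im["cx"]],[0,im["fy"],im["cy"]],[0,0,1]]);T=np.array(im["cam_to_world"])
    p=cv2.undistortPoints(np.asarray(uv,float).reshape(-1,1,2),K,np.array([im["k1"],0,0,0.])).reshape(-1,2)
    d=np.c_[p,np.ones(len(p))]@T[:3,:3].T
    return T[:3,3],d
def onplane(im,uv,z):
    o,d=rays(im,uv); return o+d*((z-o[2])/d[:,2])[:,None]
E
python3 - <<'E'
from h import *
from scipy.optimize import least_squares
V=np.array([[-74,-207],[-74,-137],[0,-85],[0,0]])/1000.
def pd(p):
    best=[]
    for a,b in zip(V[:-1],V[1:]):
        t=np.clip(((p-a)@(b-a))/((b-a)@(b-a)),0,1); best.append(np.linalg.norm(p-a-t[:,None]*(b-a),axis=1))
    return np.min(best,0)
out={}
for k in ("scene","top"):
    im=ctrl.get_image(k);P=cloud(im);f=im["frame"];hsv=cv2.cvtColor(f,cv2.COLOR_RGB2HSV).astype(int);H,S,Vv=hsv[...,0],hsv[...,1],hsv[...,2]
    z=P[...,2];b=(P[...,0]>.4)&(P[...,0]<.75)&(P[...,1]>-.1)&(P[...,1]<.3)
    m=b&(z>.188)&(z<.215)
    v,u=np.nonzero(m);q=onplane(im,np.c_[u,v],.2)[:,:2]
    c0=np.median(q,0)
    red=m&(((H<10)|(H>170))&(S>120)); gold=m&(H>12)&(H<32)&(S>90)
    for n,mm in(("red",red),("gold",gold)):
        vv,uu=np.nonzero(mm)
        if len(vv): w=onplane(im,np.c_[uu,vv],.2); print(k,n,len(vv),w.mean(0).round(4),w.min(0).round(3),w.max(0).round(3))
    # endpoints along world y
    rod=q[(~(red|gold))[v,u]]
    rod=rod[rod[:,1]>0.055]
    e=rod[rod[:,1]>rod[:,1].max()-.004]; print(k,"rod",len(rod),"far end",e.mean(0).round(4),rod[:,1].max())
    # lines: first leg/ last leg
    fun=lambda s:pd((rod-s[:2])@np.array([[np.cos(s[2]),-np.sin(s[2])],[np.sin(s[2]),np.cos(s[2])]]))
    r=least_squares(fun,[.645,.235,0.],loss="soft_l1",f_scale=.004)
    r2=r.x; print(k,"stop",r2.round(4),"rms",np.sqrt(np.mean(r.fun**2)))
    c,s=np.cos(r2[2]),np.sin(r2[2]);print(" corners",(r2[:2]+V@np.array([[c,s],[-s,c]])).round(4).tolist())
    # blue
    bl=(H>100)&(H<128)&(S>110)&(P[...,0]>.35)&(P[...,0]<.56)&(P[...,1]>-.4)&(P[...,1]<-.25)&(z>.06)&(z<.15)
    out[k]=P[bl]
    pl=(z>.005)&(z<.02)&(Vv<95)&(S<90)&b&(P[...,1]>.1)
    vv,uu=np.nonzero(pl); print(k,"plate",cv2.minAreaRect(onplane(im,np.c_[uu,vv],.012)[:,:2].astype(np.float32)*1000))
np.savez("blue.npz",**out)
for k,p in out.items(): 
    print(k,len(p),p.mean(0).round(3)); i=np.argsort(p[:,2])[-12:]; print(p[i].mean(0).round(4),p[i,2].max())
# fit: x,y,yaw of the cradle, points to outer cylinder surface/faces
p=np.vstack(list(out.values()))
def loc(s,p):
    M=R.from_euler("z",s[2])*R.from_euler("x",-.56); return M.inv().apply(p-np.r_[s[:2],.075])
def res(s):
    l=loc(s,p);r=np.hypot(l[:,0],l[:,2]);a=abs(l[:,1])-.015
    return np.where((a<0)|(abs(r-.06)<abs(a)),np.hypot(r-.06,np.maximum(a,0)),abs(a))
for y0 in(-.4,0,.4):
    r=least_squares(res,[.44,-.33,y0],loss="soft_l1",f_scale=.003);print(r.x.round(4),r.cost)
E
```

```text
scene red 31 [0.456  0.0445 0.2   ] [0.431 0.038 0.2  ] [0.482 0.051 0.2  ]
scene gold 47 [0.5071 0.0411 0.2   ] [0.486 0.027 0.2  ] [0.657 0.23  0.2  ]
scene rod 406 far end [0.6035 0.2408] 0.24302064370418908
scene stop [ 0.6227  0.2281 -0.2109] rms 0.0104704196646074
 corners [[0.507, 0.0412], [0.5216, 0.1097], [0.6049, 0.145], [0.6227, 0.2281]]
scene plate ((619.5999145507812, 202.92742919921875), (156.71055603027344, 133.14212036132812), 77.4935073852539)
top red 49 [0.4587 0.046  0.2   ] [0.433 0.039 0.2  ] [0.49  0.054 0.2  ]
top gold 29 [0.4969 0.038  0.2   ] [0.433 0.029 0.2  ] [0.506 0.045 0.2  ]
top rod 328 far end [0.6035 0.242 ] 0.24441251207772352
top stop [ 0.6168  0.2305 -0.1945] rms 0.008404186930999012
 corners [[0.5042, 0.0417], [0.5177, 0.1104], [0.6004, 0.1471], [0.6168, 0.2305]]
top plate ((610.9983520507812, 206.20729064941406), (155.5978546142578, 126.51660919189453), 77.85630798339844)
scene 295 [ 0.488 -0.317  0.109]
[ 0.4604 -0.3171  0.1291] 0.13044611917800553
top 263 [ 0.448 -0.313  0.117]
[ 0.4548 -0.3124  0.1321] 0.13433994062855836
[ 0.4556 -0.3385 -0.112 ] 0.0016590493982666333
[ 0.4561 -0.3394  0.059 ] 0.001969343176664134
[ 0.4565 -0.3399  0.1545] 0.0017780507347050964
```

```bash
cat >> h.py <<'E'
def go(x,y,z,ang=None):
    "shift in tool axes (cm) from measured pose to the TCP target; ang: world heading (deg) wanted of tool y mod 180"
    o=ctrl.get_obs();M=R.from_rotvec(o["tool_rot"]).as_matrix()
    d=M.T@(np.array([x,y,z])-o["tool_pos"])*100
    h=np.degrees(np.arctan2(M[1,1],M[0,1]));print("t",o["t"],"pos",o["tool_pos"].round(4),"tooly heading",h.round(1),"zdir",M[:,2].round(3),"q6",o["q"][5].round(2),"F",o["contact_force"].round(1))
    print("shift cm",d.round(2), "" if ang is None else "turn about tool z deg %.1f"%(-((ang-h+90)%180-90)))
E
python3 - <<'E'
from h import *
im=ctrl.get_image("wrist");print(np.array(im["cam_to_world"]).round(3),im["fx"])
go(.46,.1,.40,90)
im=ctrl.get_image("top");P=cloud(im);z=P[...,2];b=(P[...,0]>.4)&(P[...,0]<.75)&(P[...,1]>-.1)&(P[...,1]<.3)&(z>.188)&(z<.215)
v,u=np.nonzero(b);q=onplane(im,np.c_[u,v],.2)
for y in np.arange(.03,.25,.015):
    w=q[abs(q[:,1]-y)<.0075]; print(y.round(3),len(w),w[:,0].mean().round(4),w[:,0].min().round(3),w[:,0].max().round(3))
E
```

```text
[[ 0.325  0.894  0.308  0.124]
 [ 0.946 -0.307 -0.107  0.619]
 [-0.002  0.326 -0.945  0.373]
 [ 0.     0.     0.     1.   ]] 294.4263765369134
t 0.25 pos [0.2028 0.5908 0.2085] tooly heading 71.0 zdir [-0.    -0.001 -1.   ] q6 -0.12 F [-0.3  0.1 -0.4]
shift cm [-40.26 -38.09 -19.12] turn about tool z deg -19.0
0.03 16 0.5003 0.49 0.509
0.045 90 0.4708 0.43 0.51
0.06 18 0.4936 0.433 0.51
0.075 18 0.5083 0.503 0.513
0.09 20 0.5121 0.507 0.52
0.105 20 0.5198 0.51 0.533
0.12 45 0.5448 0.523 0.572
0.135 36 0.5765 0.552 0.599
0.15 22 0.5968 0.582 0.606
0.165 15 0.6035 0.599 0.609
0.18 18 0.607 0.602 0.613
0.195 19 0.6101 0.603 0.616
0.21 15 0.6134 0.606 0.62
0.225 47 0.6189 0.593 0.64
0.24 41 0.6141 0.593 0.644
```

Call:
send_rows(
  rows=[
    [0, [-3.5, -3.5, -3.8], 0],
    [0, [-4, -4, -2.5], 0],
    [0, [-4, -4, -2], 0],
    [0, [-4, -4, -2], 0],
    [0, [-4, -4, -2], 0],
    [0, [-4, -4, -2], 0],
    [0, [-4, -4, -2], 0],
    [0, [-4, -4, -2], 0],
    [0, [-4, -4, -1], 0],
    [0, [-4, -4, 0], -7],
  ],
  newtons=40,
)

```text
t: 1.55
tool_pos: [0.4491, 0.0874, 0.4037]
tool_rot: [0.322, 3.122, 0.001]
contact_force: [0.9, -0.4, -0.4]
opening: -0.0
grip_force: 0.0
```

Run:
```python
from h import *
go(.47,.08,.19,78)
im=ctrl.get_image("wrist");save(im,"w1");P=cloud(im);np.savez("w1.npz",f=im["frame"],P=P)
f=im["frame"];hsv=cv2.cvtColor(f,cv2.COLOR_RGB2HSV).astype(int);H,S,V=hsv[...,0],hsv[...,1],hsv[...,2];z=P[...,2]
m=(z>.18)&(z<.215)&(P[...,0]>.38)&(P[...,1]<.27)
red=m&((H<10)|(H>170))&(S>120);gold=m&(H>12)&(H<32)&(S>90)
for n,mm in(("red",red),("gold",gold),("rod",m&~red&~gold)):
    v,u=np.nonzero(mm)
    if len(v)<5: print(n,len(v));continue
    w=onplane(im,np.c_[u,v],.2);print(n,len(v),"px",u.mean(),v.mean(),w.mean(0).round(4),w.min(0).round(3),w.max(0).round(3))
    if n=="rod":
        for y in np.arange(.03,.25,.015):
            g=w[abs(w[:,1]-y)<.0075]
            if len(g):print(y.round(3),len(g),g[:,0].mean().round(4),g[:,0].min().round(3),g[:,0].max().round(3))
    if n=="red": print(cv2.fitLine(w[:,:2].astype(np.float32),cv2.DIST_L2,0,.001,.001).ravel())
```

```text
t 1.55 pos [0.4491 0.0874 0.4037] tooly heading 78.2 zdir [ 0.003  0.    -1.   ] q6 -1.34 F [ 0.9 -0.4 -0.4]
shift cm [-2.14 -0.32 21.37] turn about tool z deg 0.2
red 228 px 226.77631578947367 176.46052631578948 [0.4628 0.0441 0.2   ] [0.434 0.035 0.2  ] [0.496 0.052 0.2  ]
[ 0.9922209  -0.12448971  0.46277058  0.04406233]
gold 168 px 229.88690476190476 197.92857142857142 [0.4926 0.041  0.2   ] [0.432 0.03  0.2  ] [0.515 0.055 0.2  ]
rod 2064 px 316.718992248062 231.45397286821705 [0.5667 0.1493 0.2   ] [0.431 0.038 0.2  ] [0.647 0.245 0.2  ]
0.045 182 0.4809 0.431 0.516
0.06 134 0.4919 0.432 0.515
0.075 103 0.5111 0.504 0.518
0.09 103 0.5141 0.507 0.521
0.105 127 0.5212 0.51 0.538
0.12 209 0.5443 0.519 0.573
0.135 195 0.5762 0.548 0.6
0.15 106 0.5989 0.584 0.61
0.165 89 0.6056 0.597 0.613
0.18 86 0.6092 0.602 0.617
0.195 85 0.6123 0.605 0.62
0.21 88 0.6159 0.608 0.631
0.225 324 0.6165 0.584 0.647
0.24 233 0.612 0.585 0.647
```

View pics/w1.png

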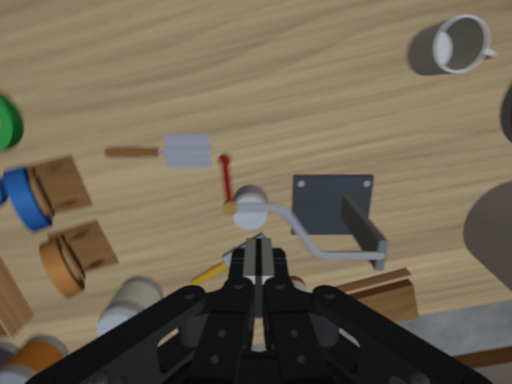

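The wrist view shows the keeper's ball at (225,160), its hinge at (231,208) and the rod running to the post at (380,255). Rail fit: hinge (0.505,0.042), stop (0.6205,0.229), yaw -0.21. Both match the given dimensions within about 2 mm. I'll open the keeper now.

Call:
send_rows(
  rows=[
    [0, [-1.9, 0.5, 3.0], 0],
    [0, [0, 0, 5], 0],
    [0, [0, 0, 5], 0],
    [0, [0, 0, 5], 0],
    [0, [0, 0, 3.8], 0],
    [0, [0, -1.5, 0], 0],
    [0, [0.2, -1.5, 0], 0],
    [0, [0.1, -1.5, 0], 0],
    [0, [-0.2, -1.5, 0], 0],
    [0, [-0.6, -1.4, 0], 0],
  ],
)

```text
t: 2.85
tool_pos: [0.4579, 0.0154, 0.1851]
tool_rot: [0.328, 3.122, -0.0]
contact_force: [0.1, -0.6, -0.1]
opening: 0.0001
grip_force: 0.0
```

```bash
cat >> h.py <<'E'
HG=np.array([.505,.042]);YAW=-.21
def rail(p,o=HG):
    c,s=np.cos(YAW),np.sin(YAW); d=np.asarray(p)[:2]-o; return np.array([c*d[0]+s*d[1],-s*d[0]+c*d[1]])*1000
def unrail(q,o=HG):
    c,s=np.cos(YAW),np.sin(YAW); q=np.asarray(q)/1000; return o+np.array([c*q[0]-s*q[1],s*q[0]+c*q[1]])
E
python3 - <<'E'
from h import *
o=ctrl.get_obs();print(rail(o["tool_pos"]).round(1),o["tool_pos"].round(4),o["contact_force"].round(1))
E
```

```text
[-40.5 -35.8] [0.4579 0.0154 0.1851] [ 0.1 -0.6 -0.1]
```

Call:
send_rows(
  rows=[
    [0, [-0.7, -0.5, 0], 0],
    [0, [-0.7, -0.3, 0], 0],
    [0, [-0.6, -0.1, 0], 0],
    [0, [-0.4, 0, 0], 0],
    [0, [-0.2, 0, 0], 0],
    [0, [0, 0, 0], 0],
  ],
)

```text
t: 3.6
tool_pos: [0.4811, 0.0028, 0.184]
tool_rot: [-0.326, -3.124, -0.0]
contact_force: [0.8, -0.2, -0.2]
opening: 0.0001
grip_force: 0.0
```

Run:
```python
from h import *
o=ctrl.get_obs();print(rail(o["tool_pos"]).round(1),o["tool_pos"].round(4),o["contact_force"].round(1))
for k in("top","scene"):
    im=ctrl.get_image(k);P=cloud(im);hsv=cv2.cvtColor(im["frame"],cv2.COLOR_RGB2HSV).astype(int);H,S,V=hsv[...,0],hsv[...,1],hsv[...,2];z=P[...,2]
    m=((H<10)|(H>170))&(S>120)&(z>.18)&(z<.215)&(P[...,0]>.4)&(P[...,0]<.6)&(P[...,1]<.1)&(P[...,1]>-.08)
    v,u=np.nonzero(m)
    if len(v)>4:
        w=onplane(im,np.c_[u,v],.2);r=np.array([rail(a) for a in w]);print(k,len(v),r.mean(0).round(1),r.min(0).round(1),r.max(0).round(1))
```

```text
[-15.2 -43.4] [0.4811 0.0028 0.184 ] [ 0.8 -0.2 -0.2]
top 43 [-51.4  -6.2] [-74.8 -12.1] [-24.6  -1.6]
scene 32 [-49.3  -7.8] [-78.4 -14.7] [-22.3  -2.7]
```

Run:
```python
from h import *
a=ctrl.get_image("scene");b=ctrl.get_image("wrist")
c=cv2.resize(a["frame"][90:230,230:390],(400,350),interpolation=2);d=cv2.resize(b["frame"][100:300,150:350],(350,350),interpolation=2)
cv2.imwrite("pics/k1.png",np.hstack([c,d])[...,::-1])
```

```text
(no output)
```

View pics/k1.png

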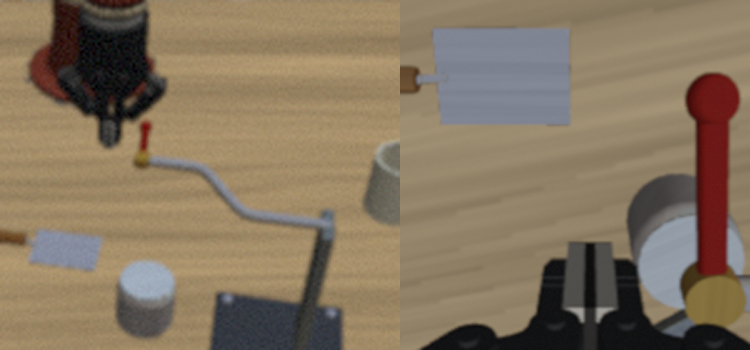

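The keeper at crop (146,140) is still shut. The finger at (110,140) is already past it on the -y side, so it must have passed above. I'll check the true fingertip height from depth.

Run:
```python
from h import *
o=ctrl.get_obs();print(o["tool_pos"],o["q"].round(3))
for k in("scene","wrist"):
    im=ctrl.get_image(k);P=cloud(im)
    if k=="scene": sl=np.s_[138:152,265:284]
    else: sl=np.s_[235:285,240:275]
    p=P[sl].reshape(-1,3);c=im["frame"][sl].reshape(-1,3);m=(p[:,2]>.12)&(p[:,2]<.4)
    p=p[m];i=np.argsort(p[:,2]);print(k,len(p),p[i[::max(1,len(i)//14)]].round(3).tolist())
    hsv=cv2.cvtColor(im["frame"],cv2.COLOR_RGB2HSV).astype(int);H,S=hsv[...,0],hsv[...,1];z=P[...,2]
    m=((H<10)|(H>170))&(S>120)&(z>.12)&(z<.28)&(P[...,0]>.4)&(P[...,0]<.6)&(P[...,1]<.1)&(P[...,1]>-.08)
    print("red z",np.percentile(z[m],[5,25,50,75,95]).round(3), P[m].mean(0).round(3))
```

```text
[0.48093159 0.00265556 0.18410721] [-0.149 -0.287  1.966 -0.     1.462 -1.512]
scene 111 [[0.49, -0.007, 0.207], [0.494, -0.001, 0.214], [0.492, -0.007, 0.216], [0.481, 0.014, 0.218], [0.494, 0.005, 0.221], [0.487, -0.01, 0.223], [0.491, 0.007, 0.226], [0.49, 0.01, 0.229], [0.488, -0.01, 0.231], [0.488, -0.01, 0.234], [0.491, 0.007, 0.237], [0.488, 0.01, 0.238], [0.493, -0.005, 0.242], [0.491, 0.013, 0.243], [0.498, 0.006, 0.249], [0.495, 0.012, 0.25]]
red z [0.202 0.203 0.205 0.206 0.277] [0.465 0.031 0.219]
wrist 1556 [[0.473, 0.011, 0.208], [0.473, -0.002, 0.214], [0.471, 0.006, 0.217], [0.47, 0.005, 0.22], [0.469, 0.001, 0.223], [0.472, 0.008, 0.226], [0.473, -0.003, 0.229], [0.471, 0.004, 0.232], [0.471, 0.01, 0.235], [0.472, 0.01, 0.238], [0.471, 0.006, 0.24], [0.473, 0.006, 0.243], [0.473, 0.003, 0.244], [0.472, 0.011, 0.248], [0.467, 0.001, 0.253]]
red z [0.201 0.203 0.204 0.205 0.207] [0.457 0.046 0.204]
```

The fingertips actually end at z≈0.207 while the TCP reads 0.184, so they sit about 22 mm higher than reported and passed over the keeper. I'll go back and repeat the push 25 mm lower.

Call:
send_rows(
  rows=[
    [0, [0, 0, -3.5], 0],
    [0, [1.5, 4.2, 0], 0],
    [0, [1.5, 4.2, 0], 0],
    [0, [0, 0, 3], 0],
    [0, [0, 0, 3], 0],
    [0, [0, -1.5, 0], 0],
    [0, [0.2, -1.5, 0], 0],
    [0, [0.1, -1.5, 0], 0],
    [0, [-0.2, -1.5, 0], 0],
    [0, [-0.6, -1.4, 0], 0],
  ],
)

```text
t: 5.15
tool_pos: [0.4588, 0.0162, 0.1598]
tool_rot: [0.328, 3.124, -0.0]
contact_force: [-0.1, 2.2, 1.1]
opening: -0.0001
grip_force: 0.7
```

Call:
send_rows(
  rows=[
    [0, [-0.7, -0.5, 0], 0],
    [0, [-0.7, -0.3, 0], 0],
    [0, [-0.6, -0.1, 0], 0],
    [0, [-0.4, 0, 0], 0],
    [0, [-0.3, 0, 0], 0],
    [0, [0, 0, 0], 0],
  ],
)

```text
t: 5.9
tool_pos: [0.4785, 0.0038, 0.1587]
tool_rot: [-0.324, -3.11, 0.001]
contact_force: [-21.4, 0.3, 11.4]
opening: 0.0002
grip_force: 10.4
```

```bash
cat >> h.py <<'E'
def keeper(*views):
    o=ctrl.get_obs();print("t",o["t"],"tool rail",rail(o["tool_pos"]).round(1),o["tool_pos"].round(4),o["contact_force"].round(1))
    for k in views:
        im=ctrl.get_image(k);P=cloud(im);hsv=cv2.cvtColor(im["frame"],cv2.COLOR_RGB2HSV).astype(int);H,S,V=hsv[...,0],hsv[...,1],hsv[...,2];z=P[...,2]
        m=((H<10)|(H>170))&(S>120)&(z>.18)&(z<.215)&(P[...,0]>.4)&(P[...,0]<.6)&(P[...,1]<.1)&(P[...,1]>-.08)
        v,u=np.nonzero(m)
        if len(v)>4:
            w=onplane(im,np.c_[u,v],.2);r=np.array([rail(a) for a in w]);a=r.mean(0);print(k,len(v),a.round(1),r.min(0).round(1),r.max(0).round(1),"angle",np.arctan2(-a[1],-a[0]).round(2))
E
python3 -c "
from h import *
keeper('top','scene','wrist')"
```

```text
t 5.9 tool rail [-17.9 -42.9] [0.4785 0.0038 0.1587] [-21.4   0.3  11.4]
scene 65 [ -2.5 -47.2] [-12.3 -74.4] [  5.2 -16.6] angle 1.52
wrist 120 [ -8.1 -58.7] [-10.3 -70.2] [ -5.5 -14.9] angle 1.43
```

Call:
send_rows(
  rows=[
    [0, [2.0, 0, 0], 0],
    [0, [0, 0, -5.5], 0],
    [0, [0, 0, -5.5], 0],
    [8.5, [-2, -4.9, -0.8], 0],
    [8.5, [-2, -4.9, -0.8], 0],
    [8.5, [-2, -4.9, -0.8], 0],
    [8.5, [-2, -4.9, -0.8], 0],
    [8.5, [-2, -4.9, -0.8], 0],
    [8.5, [-2, -4.9, -0.8], 0],
  ],
)

```text
t: 7.18
tool_pos: [0.5209, -0.3069, 0.3172]
tool_rot: [0.326, 3.124, -0.0]
contact_force: [0.6, 0.1, 0.1]
opening: 0.085
grip_force: 0.0
```

Run:
```python
from h import *
from scipy.optimize import least_squares
keeper("top","scene")
go(.456,-.307,.2,None)
im=ctrl.get_image("wrist");P=cloud(im);f=im["frame"];hsv=cv2.cvtColor(f,cv2.COLOR_RGB2HSV).astype(int);H,S,V=hsv[...,0],hsv[...,1],hsv[...,2];z=P[...,2]
cv2.imwrite("pics/w2.png",f[...,::-1])
near=(P[...,0]>.37)&(P[...,0]<.55)&(P[...,1]>-.42)&(P[...,1]<-.25)
bl=near&(H>100)&(H<128)&(S>110)&(z>.05)&(z<.15)
v,u=np.nonzero(bl);p=P[bl];print("blue",len(p),u.mean(),v.mean(),p.mean(0).round(3),p.max(0).round(3))
i=p[:,2]>p[:,2].max()-.006;print("top",p[i].mean(0).round(4),"line",cv2.fitLine(p[i][:,:2].astype(np.float32),2,0,.001,.001).ravel().round(3))
def res(s):
    M=R.from_euler("z",s[2])*R.from_euler("x",-s[3]);l=M.inv().apply(p-np.r_[s[:2],.075])
    r=np.hypot(l[:,0],l[:,2]);a=abs(l[:,1])-.015
    return np.where((a<0)|(abs(r-.06)<abs(a)),np.hypot(r-.06,np.maximum(a,0)),abs(a))
for y0 in(-.3,0,.3):
    r=least_squares(res,[.456,-.339,y0,.56],loss="soft_l1",f_scale=.003);print(r.x.round(4),r.cost,np.sqrt(np.mean(r.fun**2)))
# wood base of the cradle
wd=near&(z>.004)&(z<.03)&(H>5)&(H<20)&(V<140)
v,u=np.nonzero(wd);print("wood",len(u),cv2.minAreaRect(P[wd][:,:2].astype(np.float32)*1000) if len(u) else "")
```

```text
t 7.175 tool rail [  88.3 -338. ] [ 0.5209 -0.3069  0.3172] [0.6 0.1 0.1]
top 47 [ -3.3 -47.2] [ -8.1 -72.5] [  1.9 -16.4] angle 1.5
scene 53 [ -1.7 -47.9] [-10.3 -74.4] [  5.  -16.6] angle 1.54
t 7.275 pos [ 0.5208 -0.3096  0.3167] tooly heading 77.8 zdir [ 0.    -0.002 -1.   ] q6 -2.02 F [ 1.   0.3 -0.9]
shift cm [ 6.39 -1.1  11.67] 
blue 2973 239.04170871173898 107.30070635721493 [ 0.453 -0.319  0.11 ] [ 0.515 -0.291  0.132]
top [ 0.4568 -0.3131  0.1282] line [ 1.     0.004  0.457 -0.313]
[ 0.4557 -0.34   -0.1865  0.5802] 0.01774455583484328 0.005338195281659331
[ 0.4583 -0.3389  0.0131  0.5692] 0.02369051133466724 0.006423560391332011
[ 0.4604 -0.3389  0.1847  0.5877] 0.0173828421360178 0.005218140179045805
wood 1330 ((476.98626708984375, -333.6572570800781), (146.75234985351562, 119.70831298828125), 0.48907455801963806)
```

View pics/w2.png

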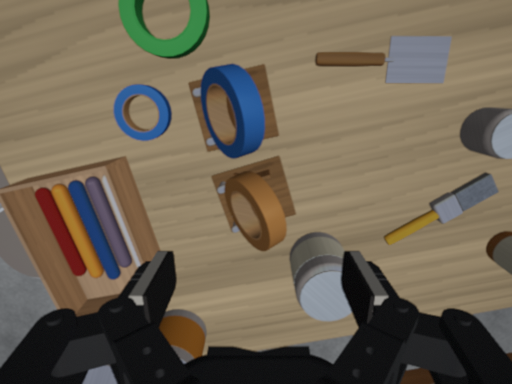

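The wrist view shows the blue roll at (235,110) in its cradle, whose corners are (189,83), (267,66), (279,135) and (208,150). The keeper is open at about 1.52 rad. My moves can't tilt the tool. So I plan to pinch the tilted rim between its upper +y corner and its hole edge, hang the roll on the first leg so it rights itself, then regrip it. First I'll measure the cradle yaw and where the open fingertips end.

Run:
```python
from h import *
im=ctrl.get_image("wrist");P=cloud(im);o=ctrl.get_obs()
q=onplane(im,[(189,83),(267,66),(279,135),(208,150)],.012);print(q.round(3).tolist())
for a,b in((0,1),(3,2)):print("heading",np.degrees(np.arctan2(*(q[b]-q[a])[[1,0]])).round(1))
z=P[...,2];m=np.zeros(z.shape,bool);m[240:384]=True
t=R.from_rotvec(o["tool_rot"]).inv().apply((P-o["tool_pos"]).reshape(-1,3)).reshape(P.shape)
g=m&(abs(t[...,0])<.03)&(abs(t[...,1])<.075)&(t[...,2]>-.12)&(t[...,2]<.02)
for s in(-1,1):
    w=t[g&(np.sign(t[...,1])==s)];i=np.argsort(-w[:,2])[:300];print(s,len(w),"tip in tool frame mm",(w[i[::40]]*1000).round(0).tolist())
```

```text
[[0.406, -0.388, 0.012], [0.407, -0.269, 0.012], [0.51, -0.27, 0.012], [0.51, -0.386, 0.012]]
heading 89.3
heading 89.8
-1 16040 tip in tool frame mm [[-3.0, -43.0, -33.0], [-2.0, -43.0, -37.0], [1.0, -43.0, -38.0], [-0.0, -43.0, -40.0], [-7.0, -43.0, -41.0], [-1.0, -43.0, -41.0], [1.0, -43.0, -42.0], [11.0, -46.0, -43.0]]
1 15840 tip in tool frame mm [[3.0, 42.0, -34.0], [6.0, 42.0, -37.0], [8.0, 42.0, -38.0], [-2.0, 42.0, -40.0], [-4.0, 42.0, -40.0], [10.0, 46.0, -41.0], [9.0, 44.0, -42.0], [6.0, 54.0, -43.0]]
```

Run:
```python
from h import *
for k in("wrist","top","scene"):
    im=ctrl.get_image(k);P=cloud(im);hsv=cv2.cvtColor(im["frame"],cv2.COLOR_RGB2HSV).astype(int);H,S=hsv[...,0],hsv[...,1]
    m=(abs(P[...,0]-.457)<.01)&(P[...,1]>-.40)&(P[...,1]<-.26)&(P[...,2]>.03)
    p=P[m];h=H[m];s=S[m];b=(h>100)&(h<128)&(s>100)
    print(k)
    for y in np.arange(-.385,-.26,.005):
        g=abs(p[:,1]-y)<.0025
        if g.any(): print(f"{y:.3f} n{g.sum()} blue{b[g].mean():.1f} z {p[g,2].min():.3f} {np.median(p[g,2]):.3f} {p[g,2].max():.3f}")
go(.457,-.3135,.2,90)
```

```text
wrist
-0.380 n4 blue0.0 z 0.033 0.033 0.034
-0.375 n30 blue0.8 z 0.034 0.038 0.042
-0.370 n36 blue0.5 z 0.041 0.045 0.049
-0.365 n55 blue0.0 z 0.047 0.049 0.051
-0.360 n56 blue0.0 z 0.043 0.046 0.049
-0.355 n54 blue0.0 z 0.040 0.043 0.046
-0.350 n52 blue0.0 z 0.036 0.039 0.043
-0.345 n54 blue0.0 z 0.033 0.036 0.040
-0.340 n43 blue0.0 z 0.032 0.036 0.041
-0.335 n24 blue0.0 z 0.040 0.043 0.046
-0.325 n54 blue0.5 z 0.112 0.116 0.120
-0.320 n62 blue1.0 z 0.119 0.123 0.128
-0.315 n75 blue1.0 z 0.127 0.130 0.132
-0.310 n79 blue1.0 z 0.126 0.128 0.131
-0.305 n78 blue1.0 z 0.122 0.125 0.128
-0.300 n76 blue1.0 z 0.119 0.122 0.124
-0.295 n75 blue1.0 z 0.116 0.119 0.121
-0.290 n32 blue0.7 z 0.114 0.116 0.118
top
-0.345 n3 blue0.0 z 0.621 0.624 0.632
-0.340 n4 blue0.0 z 0.622 0.632 0.635
-0.330 n6 blue0.0 z 0.655 0.657 0.659
-0.325 n15 blue0.0 z 0.655 0.657 0.659
-0.320 n23 blue0.0 z 0.654 0.656 0.658
-0.315 n33 blue0.0 z 0.580 0.655 0.658
-0.310 n35 blue0.0 z 0.577 0.644 0.657
-0.305 n32 blue0.0 z 0.578 0.633 0.656
-0.300 n14 blue0.0 z 0.578 0.626 0.655
scene
-0.380 n1 blue0.0 z 0.035 0.035 0.035
-0.375 n2 blue0.5 z 0.039 0.039 0.040
-0.370 n4 blue0.0 z 0.043 0.047 0.048
-0.365 n9 blue0.0 z 0.044 0.047 0.050
-0.360 n1 blue0.0 z 0.044 0.044 0.044
-0.330 n2 blue0.0 z 0.114 0.115 0.115
-0.325 n2 blue0.5 z 0.119 0.121 0.123
-0.320 n4 blue1.0 z 0.128 0.128 0.130
-0.315 n7 blue1.0 z 0.126 0.129 0.131
-0.310 n5 blue1.0 z 0.123 0.126 0.129
-0.305 n9 blue1.0 z 0.119 0.123 0.126
-0.300 n7 blue1.0 z 0.116 0.119 0.124
-0.295 n3 blue1.0 z 0.115 0.116 0.118
t 7.525 pos [ 0.5203 -0.304   0.3169] tooly heading 78.1 zdir [-0.  0. -1.] q6 -2.02 F [ 0.2  0.7 -0.5]
shift cm [ 6.   -2.23 11.69] turn about tool z deg -11.9
```

Call:
send_rows(
  rows=[
    [8.5, [3, -0.8, 4], 0],
    [8.5, [3.1, -0.9, 4], 0],
    [8.5, [0, 0, 4], -6],
    [8.5, [0, 0, 4], -6],
    [8.5, [0, 0, 4], 0],
    [8.5, [0, 0, 0], 0],
  ],
)

```text
t: 8.28
tool_pos: [0.4549, -0.3061, 0.1134]
tool_rot: [0.004, -3.136, -0.008]
contact_force: [-0.1, -0.4, -0.9]
opening: 0.0852
grip_force: 0.0
```

```bash
python3 -c "
from h import *
go(.457,-.308,.077,90)"
```

```text
t 8.275 pos [ 0.4549 -0.3061  0.1134] tooly heading 90.1 zdir [-0.006  0.005 -1.   ] q6 -2.3 F [-0.1 -0.4 -0.9]
shift cm [-0.23 -0.21  3.64] turn about tool z deg 0.1
```

Aligned. Next I'll descend and close gently.

Call:
send_rows(
  rows=[
    [8.5, [-0.1, -0.1, 1.8], 0],
    [8.5, [-0.1, -0.1, 1.8], 0],
    [4.5, [0, 0, 0], 0],
    [4.5, [0, 0, 0], 0],
    [3.0, [0, 0, 0], 0],
    [3.0, [0, 0, 0], 0],
    [3.0, [0, 0, 0], 0],
    [3.0, [0, 0, 0], 0],
  ],
  newtons=50,
)

```text
t: 9.28
tool_pos: [0.4596, -0.3112, 0.0823]
tool_rot: [-0.001, 3.14, -0.0]
contact_force: [-1.0, 4.8, 5.9]
opening: 0.0335
grip_force: 48.8
```

```bash
cat >> h.py <<'E'
def tri(n):
    a=ctrl.get_image("scene")["frame"][100:260,100:300];b=ctrl.get_image("wrist")["frame"]
    cv2.imwrite(f"pics/{n}.png",np.hstack([cv2.resize(a,(400,320),interpolation=2),cv2.resize(b,(400,320),interpolation=cv2.INTER_AREA)])[...,::-1])
E
python3 -c "
from h import *
tri('g1');go(.457,-.308,.077,90);print(ctrl.get_obs()['opening'])"
```

```text
t 9.375 pos [ 0.4596 -0.3112  0.0823] tooly heading 90.1 zdir [ 0.001 -0.    -1.   ] q6 -2.3 F [-0.8  2.8  6. ]
shift cm [0.26 0.32 0.53] turn about tool z deg 0.1
0.03305590915917736
```

View pics/g1.png

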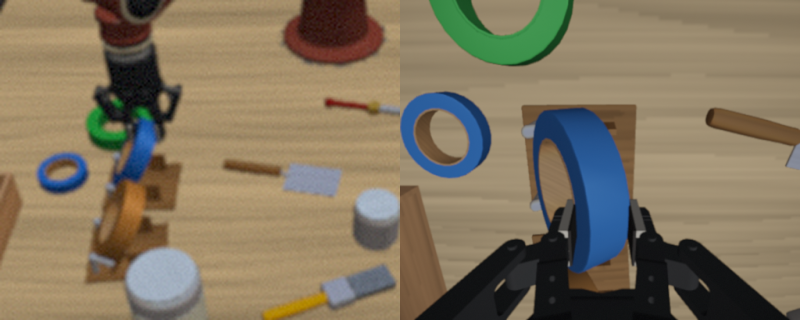

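The roll is pinched between the fingers at wrist-crop (600,230), opening 33 mm. Next I lift it along its lean.

Call:
send_rows(
  rows=[
    [3.0, [0, 0.3, -0.5], 0],
    [3.0, [0, 0.5, -0.9], 0],
    [3.0, [0, 0.5, -0.9], 0],
    [3.0, [0, 0.5, -0.9], 0],
    [3.0, [0, 0.5, -0.9], 0],
    [3.0, [0, 0.6, -1.0], 0],
    [3.0, [0, 0.6, -2.0], 0],
    [3.0, [0, 0, -3.0], 0],
    [3.0, [0, 0, -3.0], 0],
    [3.0, [0, 0, 0], 0],
  ],
)

```text
t: 10.62
tool_pos: [0.4606, -0.2773, 0.2165]
tool_rot: [-0.001, 3.136, -0.007]
contact_force: [0.2, 0.8, -2.1]
opening: 0.0335
grip_force: 49.3
```

```bash
cat >> h.py <<'E'
def roll(k,box=.1):
    "blue roll in a view: cross-section points near the tool, in the tool frame (mm)"
    o=ctrl.get_obs();im=ctrl.get_image(k);P=cloud(im);hsv=cv2.cvtColor(im["frame"],cv2.COLOR_RGB2HSV).astype(int);H,S=hsv[...,0],hsv[...,1]
    t=R.from_rotvec(o["tool_rot"]).inv().apply((P-o["tool_pos"]).reshape(-1,3)).reshape(P.shape)*1000
    m=(H>100)&(H<128)&(S>100)&(abs(t[...,0])<80)&(abs(t[...,1])<80)&(t[...,2]<130)&(t[...,2]>-60)
    return P[m],t[m],o
E
python3 - <<'E'
from h import *
tri("g2")
for k in("wrist","scene"):
    P,t,o=roll(k);print(k,len(t),"world",P.min(0).round(3),P.max(0).round(3))
    for x in(40,20,0,-20,-40):
        g=t[abs(t[:,0]-x)<6]
        if len(g)>3: i=g[:,2].argmin();print(" tool x",x,"y",g[:,1].min().round(),g[:,1].max().round(),"top z",g[i].round(0))
print(o["tool_pos"].round(4),o["opening"],o["contact_force"].round(1))
E
```

```text
wrist 13872 world [ 0.397 -0.342  0.163] [ 0.51  -0.257  0.272]
 tool x 40 y -60.0 13.0 top z [ 34.  -9. -42.]
 tool x 20 y -65.0 18.0 top z [ 16.  -5. -49.]
 tool x 0 y -66.0 18.0 top z [  6. -29. -52.]
 tool x -20 y -64.0 17.0 top z [-15.  -6. -48.]
 tool x -40 y -59.0 10.0 top z [-34. -12. -39.]
scene 387 world [ 0.407 -0.344  0.16 ] [ 0.519 -0.259  0.267]
 tool x 20 y -21.0 4.0 top z [ 15.  -8. -49.]
 tool x 0 y -68.0 10.0 top z [ -2. -17. -51.]
 tool x -20 y -61.0 12.0 top z [-18. -10. -47.]
 tool x -40 y -53.0 7.0 top z [-37. -13. -41.]
[ 0.4584 -0.2757  0.2109] 0.03340336260492714 [ 0.3  0.5 -1.5]
```

View pics/g2.png

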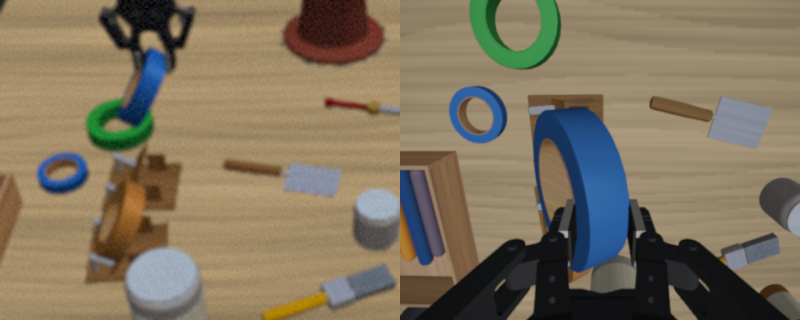

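The scene crop shows the roll lifted clear and still tilted, with the brown roll undisturbed. Its centre is about 28 mm towards -y of the TCP and 8 mm below it. I'll carry it to a point before the mouth and turn it in line with the rail.

Call:
send_rows(
  rows=[
    [3.0, [-0.4, 3.0, 0], 0],
    [3.0, [-0.5, 4.5, 0], 0],
    [3.0, [-0.5, 4.5, 0], 0],
    [3.0, [-0.5, 4.5, 0], 0],
    [3.0, [-0.3, 2.8, 0.3], 0],
    [3.0, [0, 0.5, 0], 4],
    [3.0, [0, 0, 0], 4],
    [3.0, [0, 0, 0], 4],
    [3.0, [0, 0, 0], 0],
  ],
)

```text
t: 11.95
tool_pos: [0.48, -0.0779, 0.2075]
tool_rot: [-0.326, -3.122, -0.001]
contact_force: [0.2, 0.7, -1.7]
opening: 0.0331
grip_force: 49.6
```

```bash
cat >> h.py <<'E'
def where():
    P,t,o=roll("wrist");p=t
    from scipy.optimize import least_squares
    def res(s): # centre tool xyz mm, tilt about tool x
        c,sn=np.cos(s[3]),np.sin(s[3]);d=p[::7]-s[:3]
        a=d[:,1]*c+d[:,2]*sn; w=-d[:,1]*sn+d[:,2]*c   # axis coordinate, in-plane coordinate
        r=np.hypot(d[:,0],w);e=abs(a)-15
        return np.where((e<0)|(abs(r-60)<abs(e)),np.hypot(r-60,np.maximum(e,0)),abs(e))
    r=least_squares(res,[0,-25,10,.5],loss="soft_l1",f_scale=3.)
    M=R.from_rotvec(o["tool_rot"]).as_matrix();c=o["tool_pos"]+M@r.x[:3]/1000
    print("centre tool",r.x[:3].round(1),"tilt",r.x[3].round(3),"rms",np.sqrt(np.mean(r.fun**2)).round(1),"world",c.round(4),"rail(hinge)",rail(c).round(1),"open",round(o["opening"],4))
E
python3 - <<'E'
from h import *
where();keeper("scene","wrist");go(*unrail([0,-112]),.207,78)
E
```

```text
centre tool [  1.  -24.9   9.2] tilt 0.485 rms 4.4 world [ 0.4738 -0.102   0.1983] rail(hinge) [  -0.5 -147.4] open 0.0331
t 12.0 tool rail [   0.7 -122.5] [ 0.4801 -0.078   0.2077] [-0.2 -0.5 -1.4]
scene 55 [ -1.5 -47.3] [-10.3 -74.4] [  5.  -16.6] angle 1.54
wrist 1590 [ -1.5 -43.9] [ -9.5 -75.4] [ 6.7 -8.7] angle 1.54
t 12.1 pos [ 0.4804 -0.0781  0.2083] tooly heading 78.1 zdir [-0.001  0.    -1.   ] q6 -1.68 F [ 0.2 -0.6 -1.9]
shift cm [0.1  1.06 0.13] turn about tool z deg 0.1
```

Call:
send_rows(
  rows=[
    [3.0, [0, 1.5, 0], 0],
    [3.0, [0, 1.8, 0], 0],
    [3.0, [0, 1.8, 0], 0],
    [3.0, [0, 1.8, 0], 0],
    [3.0, [0, 1.8, 0], 0],
    [3.0, [0, 0, 0], 0],
  ],
)

```text
t: 12.85
tool_pos: [0.4989, 0.0083, 0.2091]
tool_rot: [-0.323, -3.125, 0.0]
contact_force: [-0.7, -1.1, -2.0]
opening: 0.0333
grip_force: 49.6
```

Run:
```python
from h import *
tri("th1");where();keeper("scene");o=ctrl.get_obs()
```

```text
centre tool [  1.7 -25.3   9. ] tilt 0.489 rms 4.8 world [ 0.4919 -0.0173  0.2   ] rail(hinge) [ -0.4 -60.7] open 0.0337
t 13.0 tool rail [  1.2 -35.7] [0.4987 0.0068 0.209 ] [-0.4  0.3 -2.4]
scene 17 [ -2.8 -43. ] [-10.3 -75.3] [  5.  -16.6] angle 1.5
```

View pics/th1.png

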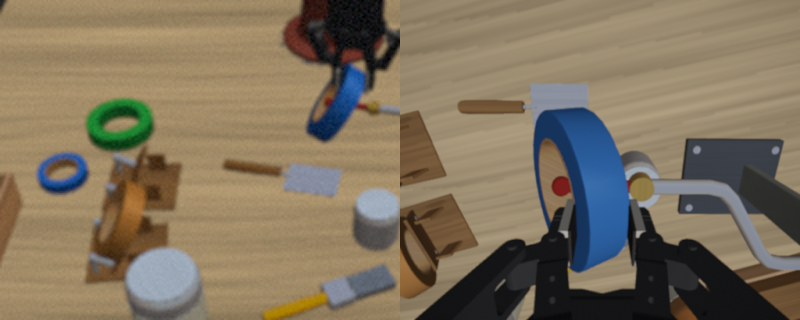

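The wrist crop shows the red ball inside the roll's hole at (562,187) and the rod running on to the post. Next I slide to the first leg and lower the roll until it bears on the rod.

Call:
send_rows(
  rows=[
    [3.0, [0, 1.7, 0], 0],
    [3.0, [0, 1.8, 0], 0],
    [3.0, [0, 1.8, 0], 0],
    [3.0, [0, 1.7, 0], 0],
    [3.0, [0, 1.5, 0], 0],
    [3.0, [0, 0, 0.6], 0],
    [3.0, [0, 0, 0.6], 0],
    [3.0, [0, 0, 0.2], 0],
    [3.0, [0, 0, 0], 0],
  ],
)

```text
t: 14.18
tool_pos: [0.5162, 0.0896, 0.1947]
tool_rot: [-0.328, -3.124, 0.0]
contact_force: [-0.1, 0.4, -2.5]
opening: 0.0338
grip_force: 49.7
```

Run:
```python
from h import *
where();keeper("scene")
```

```text
centre tool [  1.7 -25.3   9. ] tilt 0.488 rms 4.7 world [0.5093 0.0652 0.1858] rail(hinge) [-0.7 23.6] open 0.0338
t 14.225 tool rail [ 1.2 49. ] [0.5163 0.0897 0.1951] [-1.2 -0.8 -2.4]
scene 54 [ -1.6 -47.4] [-10.3 -74.4] [  5.  -16.6] angle 1.54
```

Call:
send_rows(
  rows=[
    [3.0, [0, 0, 0.3], 0],
    [3.0, [0, 0, 0.2], 0],
    [4.2, [0, 0, 0], 0],
    [4.6, [0, 0, 0], 0],
    [5.0, [0, 0, 0], 0],
    [5.5, [0, 0, 0], 0],
    [6, [0, 0, 0], 0],
    [6, [0, 0, 0], 0],
  ],
  newtons=30,
)

```text
t: 15.28
tool_pos: [0.5164, 0.0901, 0.1902]
tool_rot: [0.327, 3.124, 0.0]
contact_force: [-0.4, -0.8, -0.3]
opening: 0.0597
grip_force: 0.0
```

Run:
```python
from h import *
where();keeper("scene")
P,t,o=roll("wrist")
for x in(40,20,0,-20,-40):
    g=t[abs(t[:,0]-x)<5]
    if len(g)>3:
        i=g[:,2].argmin();h=g[g[:,2]<g[:,2].min()+4];print(" tool x",x,"y",g[:,1].min().round(),g[:,1].max().round(),"top z",g[i].round(0),"top y",h[:,1].min().round(),h[:,1].max().round())
P,t,o=roll("scene");print(P.min(0).round(3),P.max(0).round(3))
```

```text
centre tool [ 1.8 -3.7 21.8] tilt 0.073 rms 0.6 world [0.5139 0.0868 0.1683] rail(hinge) [-0.6 45.7] open 0.0597
t 15.325 tool rail [ 1.1 49.4] [0.5164 0.0901 0.1901] [ 0.3 -0.2  0. ]
scene 54 [ -1.6 -47.4] [-10.3 -74.4] [  5.  -16.6] angle 1.54
 tool x 40 y -17.0 18.0 top z [ 35.  10. -31.] top y -14.0 12.0
 tool x 20 y -17.0 13.0 top z [ 16.   7. -39.] top y -16.0 12.0
 tool x 0 y -17.0 13.0 top z [  2.   7. -41.] top y -16.0 13.0
 tool x -20 y -16.0 16.0 top z [-15.  12. -37.] top y -16.0 14.0
 tool x -40 y -12.0 15.0 top z [-36.  12. -26.] top y -12.0 15.0
[0.489 0.067 0.144] [0.577 0.103 0.229]
```

The roll hangs upright on the first leg, with the fit rms 0.6 mm and z 0.168 as expected. Next I regrip it squarely near the rim top and lift it 15 mm.

Call:
send_rows(
  rows=[
    [6, [0, -0.35, 0.2], 0],
    [2.5, [0, 0, 0], 0],
    [2.5, [0, 0, 0], 0],
    [2.5, [0, 0, 0], 0],
    [2.5, [0, 0, 0], 0],
    [2.5, [0, 0, -0.8], 0],
    [2.5, [0, 0, -0.7], 0],
    [2.5, [0, 0, 0], 0],
  ],
  newtons=60,
)

```text
t: 16.48
tool_pos: [0.5161, 0.0867, 0.204]
tool_rot: [0.327, 3.123, 0.0]
contact_force: [0.1, -0.2, -1.6]
opening: 0.0287
grip_force: 60.3
```

Run:
```python
from h import *
where();keeper("scene")
```

```text
centre tool [ 1.8  0.2 21.1] tilt 0.003 rms 0.6 world [0.5145 0.0872 0.183 ] rail(hinge) [-0.2 46.2] open 0.0287
t 16.525 tool rail [ 1.3 46. ] [0.5159 0.0867 0.2035] [-0.2  0.1 -2.3]
scene 55 [ -1.5 -47.3] [-10.3 -74.4] [  5.  -16.6] angle 1.54
```

Squarely held with no tilt. Now round the first corner.

Call:
send_rows(
  rows=[
    [2.5, [0, 1.0, 0], 10],
    [2.5, [0.1, 1.0, 0], 10],
    [2.5, [-0.3, 1.0, 0], 10],
    [2.5, [-0.4, 1.1, 0], 10],
    [2.5, [-0.3, 1.2, 0], 0],
    [2.5, [-0.3, 1.2, 0], 0],
    [2.5, [0, 0, 0], 0],
  ],
)

```text
t: 17.45
tool_pos: [0.5618, 0.1287, 0.2029]
tool_rot: [-1.374, -2.825, 0.001]
contact_force: [-0.3, 0.2, -2.1]
opening: 0.0286
grip_force: 60.3
```

Run:
```python
from h import *
where();keeper("scene");go(.5,.1,.2,90)
```

```text
centre tool [ 2.6  0.2 21.1] tilt -0.0 rms 0.7 world [0.5604 0.1308 0.1818] rail(hinge) [35.6 98.4] open 0.0286
t 17.5 tool rail [37.1 96.4] [0.5614 0.1286 0.2028] [-0.4 -0.2 -2.1]
scene 56 [ -1.6 -47.8] [-10.3 -75.3] [  5.  -16.6] angle 1.54
t 17.55 pos [0.5612 0.1285 0.2029] tooly heading 38.1 zdir [-0.001 -0.    -1.   ] q6 -0.57 F [ 0.7 -0.1 -1.8]
shift cm [ 1.53 -6.58  0.3 ] turn about tool z deg -51.9
```

Call:
send_rows(
  rows=[
    [2.5, [-0.4, 1.1, 0], 0],
    [2.5, [-0.4, 1.1, 0], 0],
    [2.5, [-0.4, 1.1, 0], -10],
    [2.5, [-0.2, 1.0, 0], -10],
    [2.5, [0.15, 1.0, 0], -10],
    [2.5, [0.15, 1.0, 0], -10],
    [2.5, [0, 0, 0], 0],
  ],
)

```text
t: 18.42
tool_pos: [0.6097, 0.1652, 0.2029]
tool_rot: [-0.329, -3.124, 0.0]
contact_force: [0.1, 0.9, -1.5]
opening: 0.0287
grip_force: 60.3
```

Run:
```python
from h import *
where();keeper("scene");go(*unrail([75,175]),.2,78)
# post face: seen from the wrist, points on the post top
im=ctrl.get_image("wrist");P=cloud(im);z=P[...,2];m=(z>.195)&(z<.215)&(P[...,0]>.56)&(P[...,0]<.68)&(P[...,1]>.18)&(P[...,1]<.28)
r=np.array([rail(p) for p in P[m]]);h=abs(r[:,0]-74)
for a in range(10,28,4):
    g=r[(h>a-2)&(h<a+2)]
    if len(g): print("post side",a,len(g),g[:,1].min().round(1),g[:,1].max().round(1))
```

```text
centre tool [ 1.8  0.4 21.1] tilt 0.0 rms 0.6 world [0.6081 0.1659 0.1818] rail(hinge) [ 75.  142.7] open 0.0287
t 18.475 tool rail [ 76.7 141.9] [0.6096 0.1648 0.2029] [-0.1  0.1 -2.4]
scene 55 [ -1.4 -47.5] [-10.3 -74.4] [  5.2 -16.6] angle 1.54
t 18.525 pos [0.6095 0.1646 0.203 ] tooly heading 77.9 zdir [-0. -0. -1.] q6 -1.21 F [-0.  -1.1 -2.2]
shift cm [0.17 3.33 0.3 ] turn about tool z deg -0.1
post side 10 300 204.6 218.5
post side 14 302 204.3 218.5
post side 18 304 204.1 218.5
post side 22 266 204.1 218.9
post side 26 160 204.7 218.5
```

Call:
send_rows(
  rows=[
    [2.5, [0, 1.1, 0], 0],
    [2.5, [0, 1.3, 0], 0],
    [2.5, [0, 1.2, 0], 0],
    [2.5, [0, 0.7, 0], 0],
    [2.5, [0, 0.2, 0], 0],
    [2.5, [0, 0.2, 0], 0],
    [2.5, [0, 0, 0], 0],
  ],
)

```text
t: 19.45
tool_pos: [0.619, 0.2105, 0.2031]
tool_rot: [-0.327, -3.124, 0.0]
contact_force: [0.1, -0.4, -2.6]
opening: 0.0284
grip_force: 60.3
```

Run:
```python
from h import *
where();keeper()
```

```text
centre tool [ 1.7 -0.3 21.1] tilt 0.005 rms 0.6 world [0.6172 0.2106 0.182 ] rail(hinge) [ 74.6 188.3] open 0.0284
t 19.5 tool rail [ 76.3 188.5] [0.619  0.2104 0.2031] [ 0.3 -0.3 -1.6]
```

Call:
send_rows(
  rows=[
    [2.5, [0, 0.1, 0], 0],
    [2.5, [0, 0.1, 0], 0],
    [2.5, [0, 0, 0], 0],
  ],
)

```text
t: 19.88
tool_pos: [0.6192, 0.2114, 0.2032]
tool_rot: [-0.328, -3.124, 0.004]
contact_force: [-2.1, -4.3, 0.3]
opening: 0.0286
grip_force: 60.5
```

Contact with the post at about 4 N. Next I lower it to hang, then release.

Call:
send_rows(
  rows=[
    [2.5, [0, 0, 0.6], 0],
    [2.5, [0, 0, 0.6], 0],
    [2.5, [0, 0, 0.2], 0],
    [2.5, [0, 0, 0], 0],
  ],
)

```text
t: 20.38
tool_pos: [0.6196, 0.2111, 0.1893]
tool_rot: [0.329, 3.124, -0.004]
contact_force: [-0.3, -6.4, 0.2]
opening: 0.0289
grip_force: 60.4
```

Run:
```python
from h import *
where();keeper()
```

```text
centre tool [ 1.6 -0.1 21.1] tilt 0.005 rms 0.6 world [0.618  0.2112 0.1681] rail(hinge) [ 75.2 189.1] open 0.0289
t 20.425 tool rail [ 76.8 189.3] [0.6196 0.2111 0.1893] [-1.1 -6.1 -0.6]
```

Call:
send_rows(
  rows=[
    [3.5, [0, 0, 0], 0],
    [4.5, [0, 0, 0], 0],
    [5.0, [0, 0, 0], 0],
    [5.0, [0, 0, 0], 0],
    [5.0, [0, 0, -1], 0],
    [5.0, [0, 0, -2], 0],
    [5.0, [0, 0, -4], 0],
    [5.0, [0, 0, -4], 0],
    [5.0, [0, 0, 0], 0],
  ],
)

```text
t: 21.55
tool_pos: [0.6216, 0.2131, 0.3067]
tool_rot: [0.326, 3.114, 0.006]
contact_force: [0.8, 0.3, -0.0]
opening: 0.0502
grip_force: 0.0
```

```bash
sed -i 's/-60)$/-60)/; s/t\[...,2\]<130/t[...,2]<260/' h.py
python3 - <<'E'
from h import *
where();keeper("scene","top");go(*unrail([40,-45]),.33,78);print(unrail([40,-45]))
E
```

```text
centre tool [  0.  -24.9  10.1] tilt -6.232 rms 17.6 world [0.6166 0.1888 0.2965] rail(hinge) [ 78.5 166.8] open 0.0502
t 21.6 tool rail [ 77.5 191.2] [0.6206 0.2129 0.3035] [-0.6  1.3  0.1]
scene 53 [ -1.6 -47.1] [-10.3 -74.4] [  5.  -16.6] angle 1.54
top 48 [ -3.2 -47.2] [ -8.1 -72.5] [  1.9 -16.4] angle 1.5
t 21.7 pos [0.6192 0.2126 0.2991] tooly heading 78.0 zdir [-0. -0. -1.] q6 -1.15 F [-0.5 -0.1  0.2]
shift cm [  3.65 -23.56  -3.09] turn about tool z deg 0.0
[ 0.53474054 -0.01034979]
```

```bash
sed -i 's/def where():/def where(i0=(0,-25,10,.5)):/; s/\[0,-25,10,.5\]/list(i0)/' h.py
python3 - <<'E'
from h import *
where((0,0,133,0))
go(*unrail([40,-45]),.33,78)
E
```

```text
centre tool [  1.    0.  131.9] tilt 0.006 rms 0.5 world [0.6182 0.2128 0.1672] rail(hinge) [ 75.1 190.6] open 0.0497
t 21.75 pos [0.6188 0.2125 0.298 ] tooly heading 78.0 zdir [-0.002 -0.    -1.   ] q6 -1.15 F [ 1.2  1.2 -0.7]
shift cm [  3.62 -23.54  -3.18] turn about tool z deg 0.0
```

The roll hangs home at rail y 190.6 (stop about 205) and z 0.167, with no tilt. Now the keeper: shut the fingers and come down on its +x side.

Call:
send_rows(
  rows=[
    [0, [0.7, -4.7, 0], 0],
    [0, [0.7, -4.7, 0], 0],
    [0, [0.7, -4.7, 0], 0],
    [0, [0.7, -4.7, 0], 0],
    [0, [0.8, -4.7, 0], 0],
    [0, [0, 0, 4], 0],
    [0, [0, 0, 5], 0],
    [0, [0, 0, 4.8], 0],
    [0, [0, 0, 0], 0],
  ],
  newtons=40,
)

```text
t: 22.88
tool_pos: [0.5312, -0.0092, 0.1549]
tool_rot: [-0.326, -3.112, -0.001]
contact_force: [-0.8, 0.5, 0.3]
opening: 0.0001
grip_force: 0.0
```

Run:
```python
from h import *
keeper("scene")
```

```text
t 22.875 tool rail [ 36.3 -44.6] [ 0.5312 -0.0092  0.1549] [-0.8  0.5  0.3]
```

Call:
send_rows(
  rows=[
    [0, [1.8, -0.1, 0], 0],
    [0, [1.3, -0.2, 0], 0],
    [0, [1.2, 0, 0], 0],
    [0, [0.8, 0.2, 0], 0],
    [0, [0.8, 0.3, 0], 0],
    [0, [0.7, 0.5, 0], 0],
    [0, [0.6, 0.6, 0], 0],
    [0, [0.5, 0.6, 0], 0],
    [0, [0.2, 0.4, 0], 0],
    [0, [0, 0, 0], 0],
  ],
)

```text
t: 24.18
tool_pos: [0.4624, 0.0294, 0.1607]
tool_rot: [-0.326, -3.123, 0.0]
contact_force: [0.2, -0.1, 0.2]
opening: -0.0003
grip_force: 0.5
```

Run:
```python
from h import *
keeper("scene","top","wrist")
```

```text
t 24.175 tool rail [-39.  -21.2] [0.4624 0.0294 0.1607] [ 0.2 -0.1  0.2]
scene 30 [-42.2  -5.2] [-63.6 -11.2] [-22.8  -0.1] angle 0.12
top 11 [-69.4  -3.3] [-73.6  -8.4] [-65.5   1.5] angle 0.05
wrist 1867 [-55.8  -1.4] [-75.5  -8.9] [-26.8   6.1] angle 0.03
```

Call:
send_rows(
  rows=[
    [0, [0, 0.3, 0], 0],
    [0, [0, 0, 0], 0],
  ],
)

```text
t: 24.58
tool_pos: [0.4628, 0.0295, 0.1609]
tool_rot: [-0.328, -3.122, 0.01]
contact_force: [-3.7, -9.2, 0.8]
opening: 0.0001
grip_force: 5.2
```

Call:
send_rows(
  rows=[
    [0, [0, -1.5, 0], 0],
    [0, [0, -3, 0], 0],
    [0, [0, 0, -5], 0],
    [0, [0, 0, -5], 0],
    [0, [0, 0, -5], 0],
    [0, [0, 0, 0], 0],
    [0, [0, 0, 0], 0],
  ],
)

```text
t: 25.45
tool_pos: [0.4541, -0.0122, 0.3106]
tool_rot: [-0.327, -3.124, -0.001]
contact_force: [0.2, 0.6, -0.3]
opening: 0.0
grip_force: 0.0
```

Run:
```python
from h import *
from scipy.optimize import least_squares
keeper("scene","top","wrist")
a=ctrl.get_image("scene")["frame"][110:260,130:400];cv2.imwrite("pics/end.png",cv2.resize(a,(720,400),interpolation=2)[...,::-1])
im=ctrl.get_image("wrist");P=cloud(im);hsv=cv2.cvtColor(im["frame"],cv2.COLOR_RGB2HSV).astype(int);H,S=hsv[...,0],hsv[...,1]
m=(H>100)&(H<128)&(S>100)&(P[...,0]>.52)&(P[...,0]<.7)&(P[...,1]>.15)&(P[...,1]<.27)&(P[...,2]>.09)
p=P[m]
if len(p)>30: r=np.array([rail(q) for q in p]);print(len(p),"roll rail y",np.percentile(r[:,1],[2,98]).round(1),"x",np.percentile(r[:,0],[2,98]).round(1),"z",p[:,2].max().round(3))
```

```text
t 25.45 tool rail [-38.5 -63.6] [ 0.4541 -0.0122  0.3106] [ 0.2  0.6 -0.3]
scene 35 [-50.9  -4.1] [-75.   -9.4] [-22.8   0.9] angle 0.08
top 41 [-51.1  -2.8] [-73.6  -8.4] [-24.6   1.5] angle 0.05
wrist 667 [-45.6  -1.5] [-74.5  -8.4] [-10.1   6. ] angle 0.03
4759 roll rail y [173.9 200.4] x [ 16.  125.5] z 0.229
```

View pics/end.png

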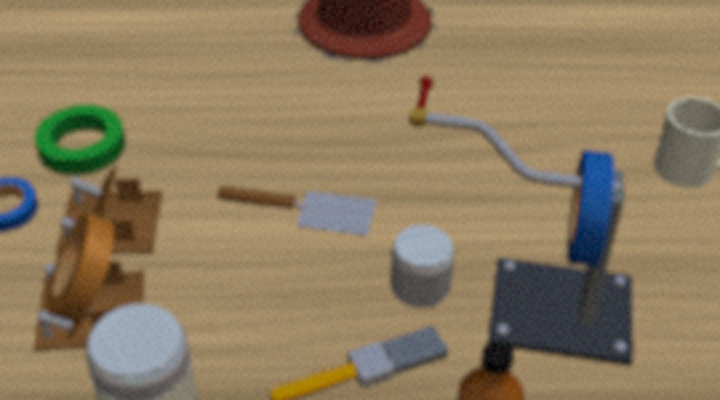

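The final view shows the blue roll hanging against the post at (593,208), the keeper shut at (425,95), and the brown roll and other things in place. The gripper is clear of everything.

```bash
python3 -c "
from station import ctrl
print(ctrl.finish_job())"
```

```text
the job is handed in; nothing more can be done
None
```

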